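Portion brass ring blanks on the spring scale

TASK

Weigh out brass for the next melt: take ring blanks from the stone slab one at a time, thread each over the post of the spring scale's pan and lower it gently until it lies on the pan or on the ring below, letting go of it before fetching the next, and stop as soon as the pan's red rim has sunk level with the green band. Do not drop rings down the post, lean hard on the post or pan, or ever push the rim down to the red zone; the post stands off the pan's centre, in any direction, so feel for it. Leave the spare rings where they lie on the slab and everything else on the bench alone.

Things in the scene. Friction and masses are not known exactly. Their poses are not given: they have to be found in the camera images.
- ring_a_mid (a point): one of four alike brass ring blanks: 44 mm outside, 20 mm bore, 14 mm high, about 150 g (each differs by up to 15 %), lying flat on the slab. This point is its centre, 7 mm above its underside and its support.
- ring_b_mid (a point): another ring blank, as ring_a.
- ring_c_mid (a point): another ring blank, as ring_a.
- ring_d_mid (a point): another ring blank, as ring_a.
- slab: grey stone slab fixed on the bench, 280 x 280 x 20 mm, carrying the rings (at its corners and middle, at least 80 mm apart) and one small grit block; origin at the centre of its underside, on the bench; x and y along its edges.
- scale: spring scale fixed to the bench: dark base plate 120 mm (x) x 180 mm (y, from -70 to +110 mm) x 12 mm, blue housing 64 mm wide, 65 mm high, holding the spring. On top the pan: a flat disc 120 mm across with a red rim and an upright off-centre steel post 14 mm thick, 48 mm high above the pan's upper face, tip chamfered 1.5 mm. Origin on the bench under the housing's axis.
- scale_axis (a point): the axis of housing and pan, at the height of the pan's upper face with the spring unloaded, 150 mm above the bench. The post stands 9 mm off this axis, in a different direction each time (the pan may be set any way round; it does not turn during a run). That direction is not measured: find it by feel or by looking.
- pan (a joint): sink of the pan in m: 0 = spring unloaded, growing downward, so its upper face is (150 mm - sink) above the bench. Empty it rests at 0.012 to 0.024. Spring 163 N/m: a ring sinks it about 9 mm (7.5 to 10.5); it settles in about 1 s. The pan's red rim is level with the green band at sinks 0.035 to 0.047, in the red overload zone from 0.062. Two or three rings are needed.
- gauge (a point): middle of the 12 mm high green band on the white upright gauge plate (34 mm wide, 4 mm thick, 82 mm to the scale's +y of the housing's axis, top 150 mm above the bench); the red zone begins 21 mm below this point. The pan's red rim moves just beside the plate's inner edge and is read against it.
- grit: small dark grit block, 48 x 30 x 15 mm, on the slab among the rings; origin under its centre. Leave alone.
- brush: brush lying at the left of the bench, 200 mm long. Leave alone.
- dish: shallow metal dish, 52 mm across, 12 mm high, at the back. Leave alone.
- domer: steel doming block, 84 mm across, 55 mm high, at the back. Leave alone.
- jar_yellow: lidded colour jar, 53 mm across, 59 mm high, at the back. Leave alone.
- jar_red: lidded colour jar, 53 mm across, 59 mm high, at the back. Leave alone.
- jar_blue: lidded colour jar, 53 mm across, 59 mm high, at the back. Leave alone.
Mind the look-alikes: they are no part of the job. What is shaped like the part that bears ring_c_mid but blue, purple or turquoise is not meant.

How it is judged:
On the way, in this order (a step that is already met when the one before it is completed fails the run):
1. a first ring is threaded on the post, lies low on it and is released (((x of ring_a_mid in the frame of pan between 0.003 and 0.015 m and y of ring_a_mid in the frame of pan between -0.006 and 0.006 m and z of ring_a_mid in the frame of pan between 0 and 0.042 m) or (x of ring_b_mid in the frame of pan between 0.003 and 0.015 m and y of ring_b_mid in the frame of pan between -0.006 and 0.006 m and z of ring_b_mid in the frame of pan between 0 and 0.042 m) or (x of ring_c_mid in the frame of pan between 0.003 and 0.015 m and y of ring_c_mid in the frame of pan between -0.006 and 0.006 m and z of ring_c_mid in the frame of pan between 0 and 0.042 m) or (x of ring_d_mid in the frame of pan between 0.003 and 0.015 m and y of ring_d_mid in the frame of pan between -0.006 and 0.006 m and z of ring_d_mid in the frame of pan between 0 and 0.042 m)) and contact force between the fingers and anything else below 0.3 N), for 0.2 s.
2. a second ring, added after the first was released, is threaded on the post, and released ((((x of ring_a_mid in the frame of pan between 0.003 and 0.015 m and y of ring_a_mid in the frame of pan between -0.006 and 0.006 m and z of ring_a_mid in the frame of pan between 0 and 0.042 m) and (x of ring_b_mid in the frame of pan between 0.003 and 0.015 m and y of ring_b_mid in the frame of pan between -0.006 and 0.006 m and z of ring_b_mid in the frame of pan between 0 and 0.042 m)) or ((x of ring_a_mid in the frame of pan between 0.003 and 0.015 m and y of ring_a_mid in the frame of pan between -0.006 and 0.006 m and z of ring_a_mid in the frame of pan between 0 and 0.042 m) and (x of ring_c_mid in the frame of pan between 0.003 and 0.015 m and y of ring_c_mid in the frame of pan between -0.006 and 0.006 m and z of ring_c_mid in the frame of pan between 0 and 0.042 m)) or ((x of ring_a_mid in the frame of pan between 0.003 and 0.015 m and y of ring_a_mid in the frame of pan between -0.006 and 0.006 m and z of ring_a_mid in the frame of pan between 0 and 0.042 m) and (x of ring_d_mid in the frame of pan between 0.003 and 0.015 m and y of ring_d_mid in the frame of pan between -0.006 and 0.006 m and z of ring_d_mid in the frame of pan between 0 and 0.042 m)) or ((x of ring_b_mid in the frame of pan between 0.003 and 0.015 m and y of ring_b_mid in the frame of pan between -0.006 and 0.006 m and z of ring_b_mid in the frame of pan between 0 and 0.042 m) and (x of ring_c_mid in the frame of pan between 0.003 and 0.015 m and y of ring_c_mid in the frame of pan between -0.006 and 0.006 m and z of ring_c_mid in the frame of pan between 0 and 0.042 m)) or ((x of ring_b_mid in the frame of pan between 0.003 and 0.015 m and y of ring_b_mid in the frame of pan between -0.006 and 0.006 m and z of ring_b_mid in the frame of pan between 0 and 0.042 m) and (x of ring_d_mid in the frame of pan between 0.003 and 0.015 m and y of ring_d_mid in the frame of pan between -0.006 and 0.006 m and z of ring_d_mid in the frame of pan between 0 and 0.042 m)) or ((x of ring_c_mid in the frame of pan between 0.003 and 0.015 m and y of ring_c_mid in the frame of pan between -0.006 and 0.006 m and z of ring_c_mid in the frame of pan between 0 and 0.042 m) and (x of ring_d_mid in the frame of pan between 0.003 and 0.015 m and y of ring_d_mid in the frame of pan between -0.006 and 0.006 m and z of ring_d_mid in the frame of pan between 0 and 0.042 m))) and contact force between the fingers and anything else below 0.3 N), for 0.2 s.
At the end, for the whole second after the job is handed in: Pan at rest (under 10 mm/s), sink 0.034 to 0.048 m (rim level with the green band, 1 mm over allowed); each ring either threaded on the pan's post (centre within 6 mm of the post's axis in x and y, and 0 to 42 mm above the pan, not perched on the tip) or within 20 mm of its start (value of joint pan between 0.034 and 0.048 m and velocity of joint pan between -0.01 and 0.01 m/s and ((x of ring_a_mid in the frame of pan between 0.003 and 0.015 m and y of ring_a_mid in the frame of pan between -0.006 and 0.006 m and z of ring_a_mid in the frame of pan between 0 and 0.042 m) or distance of ring_a_mid from where it was at the start of the episode below 0.02 m) and ((x of ring_b_mid in the frame of pan between 0.003 and 0.015 m and y of ring_b_mid in the frame of pan between -0.006 and 0.006 m and z of ring_b_mid in the frame of pan between 0 and 0.042 m) or distance of ring_b_mid from where it was at the start of the episode below 0.02 m) and ((x of ring_c_mid in the frame of pan between 0.003 and 0.015 m and y of ring_c_mid in the frame of pan between -0.006 and 0.006 m and z of ring_c_mid in the frame of pan between 0 and 0.042 m) or distance of ring_c_mid from where it was at the start of the episode below 0.02 m) and ((x of ring_d_mid in the frame of pan between 0.003 and 0.015 m and y of ring_d_mid in the frame of pan between -0.006 and 0.006 m and z of ring_d_mid in the frame of pan between 0 and 0.042 m) or distance of ring_d_mid from where it was at the start of the episode below 0.02 m)); the robot touches nothing.
It fails at once if the pan is pushed into the red overload zone (sink over 0.062 m) (value of joint pan above 0.062 m).
It fails at once if a ring is dropped or slammed: the pan moves down faster than 0.2 m/s (velocity of joint pan above 0.2 m/s).
It fails at once if the post or pan bears more than 20 N (contact force between pan and anything else above 20 N).
It fails at once if a bystander is moved by more than 25 mm (distance of any of jar_yellow, jar_red, jar_blue, domer, dish, brush, grit from where it was at the start of the episode above 0.025 m).
It also fails if it takes over 72 s, if anything falls off the work surface, if the arm or the gripper's body presses on something with over 40 N, if the wrist force passes 120 N, or if a joint passes its speed limit or range.

ROBOT

A 7-joint arm with a two-finger parallel gripper is mounted at the origin on the work surface. World frame = base frame: x ahead of the robot, y to its left, z up, the work surface at z = 0. Lengths are in m, angles in rad, forces in N, time in s.
With the tool pointing down it reaches from about 0.4 to 0.9 m from the base axis. Payload 5.5 kg.
Tool frame: the origin (TCP) lies at the centre of the arm's flange, where the gripper is bolted on; the fingertips stand 178 mm ahead of it and the grasp point (between the pads) lies 159 mm ahead of it (bot.tcp_to_grasp is the z of the grasp point in the tool frame, in m); z points along the fingers, y is the line along which they close (so a half turn about z gives the same grasp; the last joint's range is limited). The gripper opens to 92 mm and grips with 3 to 60 N. Pads are 19 mm wide; open, the fingers measure 130 mm over their backs; the gripper's body (75 mm by 190 mm) begins 47 mm behind the grasp point.
Start: joints at [1.464, 0.501, -0.427, 1.55, 0.221, 1.138, -0.21], TCP at [0.235, -0.606, 0.405] pointing down, gripper open.
Joint ranges: [-2.88, 2.88], [-0.31, 2.03], [-1.54, 1.56], [0.2, 2.42], [-1.41, 4.55], [0.19, 2.02], [-2.57, 2.57]. Speed limits (rad/s): [2.57, 2.57, 3.14, 3.14, 3.14, 3.14, 3.14].

INTERFACE

Orientations are given as a unit quaternion [w, x, y, z].
In Python, from station import read_state, optics, job, bot gives the robot as it stands.
- The arm moves only by the shell command python3 -m pendant 'ROWS' [FORCE]. ROWS is JSON, a list that holds one entry, the list of rows, each a list of 5 numbers: the closure, from 0 (fully open) to 1 (shut), then the shift along the tool's x, y, z in units of 150 mm (1.0 is 150 mm), then the turn about the tool's z in units of pi/2 rad (1.0 is pi/2 rad). In form: [[[gripper, dx, dy, dz, turn], ...]]. A call has 1 to 20 rows; each row shifts and turns the commanded pose from where the row before left it, along the tool's axes as they then stand; what a row does not reach is not made up. A row lasts 1/10 s, in which the tool goes at most 50 mm and 8.59 degrees, less where a joint would pass 70% of its speed; a pose out of reach is approached as far as the arm can. A call with a number of a shift or a turn outside -1 to 1 is refused whole. A call with a gripper value outside its range is refused whole. The fingers move at their own pace and stop on an object; FORCE is the grip in N (left out, the last holds). Time passes only in rows, so rows that do not move let the fingers close. It gives the time, the measured TCP pose, the force, the opening and the grip force at its end, in the units of the state.
- read_state(): the state, without advancing time (a new reading comes with each control period).
- optics.get_image(name): name is "side" or "top" or "wrist"; returns a dict with "pixels" (384x512x3 uint8, blue, green, red), "intrinsics" (3x3 intrinsics, pixels), "cam_to_world" (4x4, takes a point from camera to world coordinates). Camera axes: x right, y up, looking along -z (the intrinsics and any distortion apply to the point x, -y, -z); pixel columns grow to the right and rows downward; lengths in m; the calibration is good to about 2 mm. A picture is of the moment at which its call begins. There is no depth.
- job.sign_off(): hands the job in; it is judged then, once.
Trained networks look in the newest picture that a camera, given by its name, has taken for a name from the list of things; names that differ only in an ending like _2 or _b are one class to them, and where a whole thing is asked for, a point or a joint stands for the part that bears it (a point fixed in the world has none). Each returns a list of dicts, best first, with "p" (0 to 1); they miss things now and then, are a little off and sometimes report something else, mostly with a low value. They report only what shows in the picture. A call takes as long as a camera call. They do not tell look-alikes from the thing itself.
- optics.find_in(query, camera): "point" ([x, y, z] in m, in world coordinates, good to about 4 mm: the middle of the surface that is visible of it).
- optics.outline_of(query, camera): "region" (384x512 bool, what is visible of it).
The state is a dict: "time": time; "joints": joint angles; "dq": joint speeds; "joint_torque": joint torques, N m; "ee_pos": TCP position; "tcp_rot": TCP orientation; "ft_force": force on the tool from outside, world axes, zero at the start; "torque": the same for the moment, N m; "gripper_width": finger opening in m; "finger_force": force on a finger pad.
Only numpy, scipy, OpenCV 4.12 (cv2) and the standard library are available. Lean on these libraries where they do the work, as an engineer would, in place of code of your own. Each camera call takes 0.05 s, during which the arm holds its last target. There are 200 camera calls.

## Working session

There is one attempt and no reset: what is moved stays moved. The work goes in short steps, Python scripts to look and compute and a shell command to move; the robot and the scene stay as the last step left them, time stands still between calls to the robot, and variables do not carry over. Pictures are saved under pics/ and viewed, at most 10 in all, crops included, and the job is handed in when it is done.

```bash
ls; mkdir -p pics; cat > h.py <<'E'
import numpy as np, cv2
from station import read_state, optics, job, bot
def snap(n): return optics.get_image(n)
def ray(im,u,v):
    K=np.array(im["intrinsics"]);T=np.array(im["cam_to_world"])
    d=np.array([(u-K[0,2])/K[0,0],-(v-K[1,2])/K[1,1],-1]);return T[:3,3],T[:3,:3]@d
def atz(im,u,v,z):
    o,d=ray(im,u,v);return o+d*(z-o[2])/d[2]
def proj(im,p):
    K=np.array(im["intrinsics"]);T=np.array(im["cam_to_world"])
    c=T[:3,:3].T@(np.array(p)-T[:3,3]);return K[0,2]+K[0,0]*c[0]/-c[2],K[1,2]-K[1,1]*c[1]/-c[2]
E
python3 - <<'E'
from h import *
ims=[snap(n) for n in("top","side")]
cv2.imwrite("pics/a.png",np.vstack([i["pixels"] for i in ims])[:, :])
big=np.hstack([cv2.resize(i["pixels"],(400,300)) for i in ims])
cv2.imwrite("pics/top.png",cv2.resize(ims[0]["pixels"],(800,600)))
cv2.imwrite("pics/side.png",cv2.resize(ims[1]["pixels"],(800,600)))
for n in("top","side"):
  for q in("ring_a_mid","slab","scale","pan","gauge","grit"):
    print(n,q,[(np.round(r["point"],3).tolist(),round(r["p"],2)) for r in optics.find_in(q,n)])
for i in ims: print(np.round(i["cam_to_world"],3).tolist(),np.round(i["intrinsics"],1).tolist())
s=read_state();print({k:np.round(v,3) for k,v in s.items()})
E
```

```text
pics
top ring_a_mid [([0.534, -0.189, 0.029], 0.49), ([0.484, 0.263, 0.011], 0.32)]
top slab [([0.524, -0.182, 0.018], 0.68)]
top scale [([0.481, 0.258, 0.012], 0.58)]
top pan [([0.509, 0.194, 0.128], 0.93)]
top gauge [([0.483, 0.262, 0.012], 0.73), ([0.742, 0.079, 0.061], 0.62)]
top grit [([0.454, -0.255, 0.036], 0.6)]
side ring_a_mid [([0.538, -0.194, 0.039], 0.87)]
side slab [([0.525, -0.222, 0.02], 0.92)]
side scale []
side pan [([0.515, 0.194, 0.13], 0.61), ([0.503, 0.174, 0.009], 0.22)]
side gauge [([0.502, 0.176, 0.011], 0.92)]
side grit [([0.461, -0.259, 0.036], 0.71)]
[[0.026, 0.994, -0.11, 0.432], [-1.0, 0.027, 0.006, 0.097], [0.009, 0.11, 0.994, 1.057], [0.0, 0.0, 0.0, 1.0]] [[381.5, 0.0, 248.2], [0.0, 381.5, 195.3], [0.0, 0.0, 1.0]]
[[0.993, 0.071, -0.097, 0.438], [-0.12, 0.541, -0.833, -0.82], [-0.007, 0.838, 0.545, 0.694], [0.0, 0.0, 0.0, 1.0]] [[460.0, 0.0, 260.1], [0.0, 460.0, 190.2], [0.0, 0.0, 1.0]]
{'time': np.float64(0.7), 'joints': array([ 1.464,  0.501, -0.427,  1.55 ,  0.221,  1.138, -0.21 ]), 'dq': array([ 0.002, -0.001, -0.   , -0.001,  0.002,  0.   ,  0.001]), 'joint_torque': array([-0.0000e+00, -5.6626e+01, -5.8080e+00, -2.7945e+01, -6.6000e-02,
        2.0000e-02,  0.0000e+00]), 'ee_pos': array([ 0.235, -0.606,  0.405]), 'tcp_rot': array([0.   , 0.983, 0.184, 0.   ]), 'ft_force': array([-0.396,  0.637,  0.149]), 'torque': array([ 0.055, -0.006,  0.026]), 'finger_force': np.float64(0.0), 'gripper_width': np.float64(0.092)}
```

View pics/top.png

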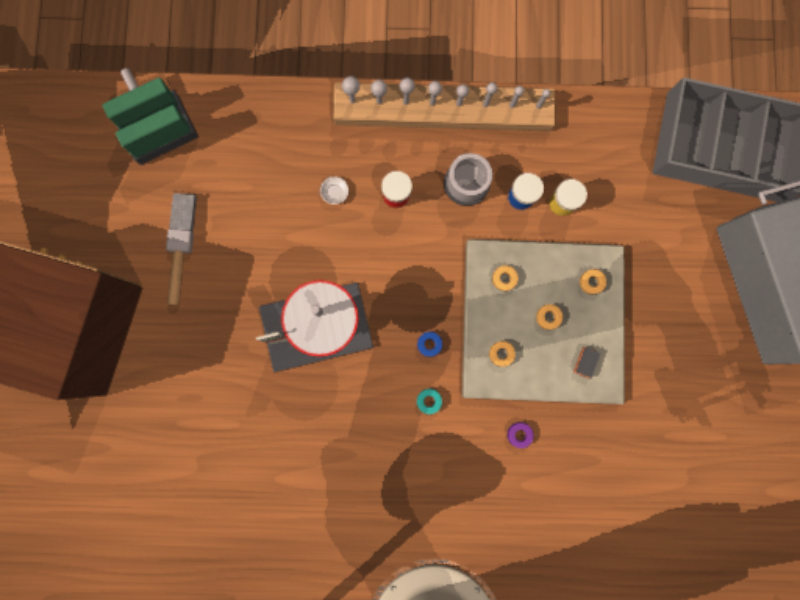

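View pics/side.png

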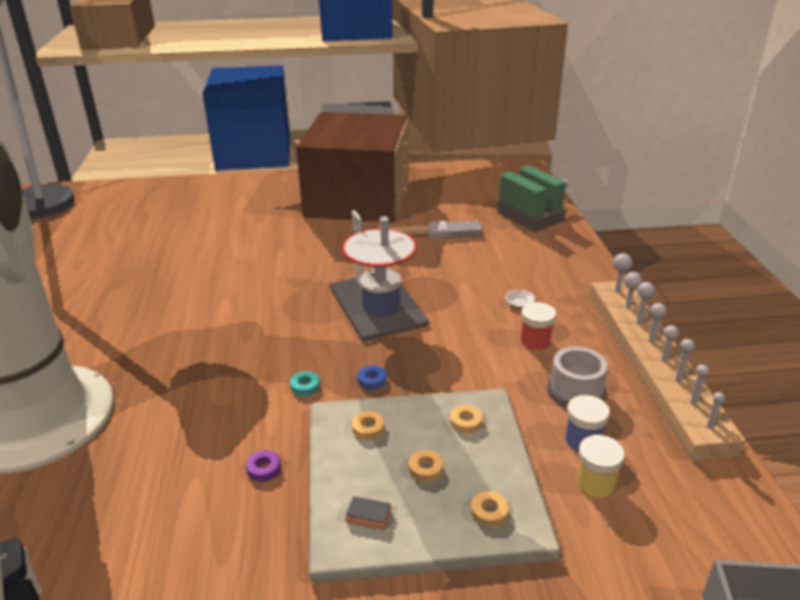

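The brass rings show in the top view at about (505,278), (593,281), (550,317) and (502,354). Look-alikes are blue (430,345), turquoise (429,402) and purple (521,435). The pan is at (319,318) with its post tip near (319,311). The gauge plate is to its left at (268,337). I'll go for a brass ring on the slab and check it in a crop.

```bash
cat >> h.py <<'E'
from scipy.optimize import least_squares
def red_ellipse(im,near):
    px=im["pixels"];h=cv2.cvtColor(px,cv2.COLOR_BGR2HSV)
    m=(((h[...,0]<6)|(h[...,0]>172))&(h[...,1]>130)&(h[...,2]>90)).astype(np.uint8)
    u,v=near;w=np.zeros_like(m);w[int(v)-50:int(v)+50,int(u)-50:int(u)+50]=1;m*=w
    ys,xs=np.nonzero(m)
    return cv2.fitEllipse(np.c_[xs,ys].astype(np.float32)),len(xs)
def tri(list_):
    A=np.zeros((3,3));b=np.zeros(3)
    for im,u,v in list_:
        o,d=ray(im,u,v);d=d/np.linalg.norm(d);P=np.eye(3)-np.outer(d,d);A+=P;b+=P@o
    x=np.linalg.solve(A,b);return x,[np.round(np.array(proj(im,x))-[u,v],1).tolist() for im,u,v in list_]
def rings(im,z=.034):
    h=cv2.cvtColor(im["pixels"],cv2.COLOR_BGR2HSV)
    m=((h[...,0]>10)&(h[...,0]<24)&(h[...,1]>120)&(h[...,2]>150)).astype(np.uint8)
    n,l,s,c=cv2.connectedComponentsWithStats(m);out=[]
    for i in range(1,n):
        if 40<s[i,4]<900 and abs(s[i,2]-s[i,3])<8 and s[i,2]<40:
            u,v=s[i,0]+(s[i,2]-1)/2,s[i,1]+(s[i,3]-1)/2
            out.append((u,v,s[i,4],s[i,2],s[i,3],np.round(atz(im,u,v,z),4).tolist()))
    return out
E
python3 - <<'E'
from h import *
t,s=snap("top"),snap("side")
for im in(t,s):
  for r in rings(im): print(r)
  print()
et=red_ellipse(t,(204,204));es=red_ellipse(s,(243,158));print(et,es)
print("pan",tri([(t,*et[0][0]),(s,*es[0][0])]))
ct=cv2.resize(t["pixels"][165:245,160:240],(600,600),interpolation=cv2.INTER_CUBIC)
cs=cv2.resize(s["pixels"][125:205,205:285],(600,600),interpolation=cv2.INTER_CUBIC)
rg=cv2.resize(t["pixels"][160:240,300:400],(750,600))
cv2.imwrite("pics/crop.png",cv2.resize(np.hstack([ct,cs]),(800,400)))
cv2.imwrite("pics/rg.png",rg)
E
```

```text
(np.float64(233.0), np.float64(13.5), np.int32(704), np.int32(27), np.int32(28), [1.0646, 0.1486, 0.034])
(np.float64(254.5), np.float64(8.0), np.int32(202), np.int32(12), np.int32(17), [1.0832, 0.0878, 0.034])
(np.float64(268.0), np.float64(8.5), np.int32(188), np.int32(11), np.int32(18), [1.0829, 0.0492, 0.034])
(np.float64(254.0), np.float64(21.5), np.int32(63), np.int32(13), np.int32(6), [1.0423, 0.0882, 0.034])
(np.float64(267.5), np.float64(21.0), np.int32(41), np.int32(12), np.int32(5), [1.045, 0.0498, 0.034])
(np.float64(233.5), np.float64(56.0), np.int32(59), np.int32(12), np.int32(11), [0.9378, 0.1433, 0.034])
(np.float64(306.0), np.float64(57.0), np.int32(41), np.int32(11), np.int32(9), [0.941, -0.0607, 0.034])
(np.float64(323.0), np.float64(177.5), np.int32(181), np.int32(17), np.int32(16), [0.5992, -0.1102, 0.034])
(np.float64(379.0), np.float64(179.5), np.int32(188), np.int32(17), np.int32(16), [0.5978, -0.2627, 0.034])
(np.float64(351.0), np.float64(202.5), np.int32(180), np.int32(17), np.int32(16), [0.533, -0.1861, 0.034])
(np.float64(461.5), np.float64(217.0), np.int
[... 399 characters left out ...]
), np.float64(266.5), np.int32(200), np.int32(20), np.int32(14), [0.6002, -0.1134, 0.034])
(np.float64(235.5), np.float64(270.0), np.int32(198), np.int32(20), np.int32(15), [0.4683, -0.1073, 0.034])
(np.float64(272.0), np.float64(296.5), np.int32(226), np.int32(21), np.int32(16), [0.5331, -0.1907, 0.034])
(np.float64(313.0), np.float64(323.5), np.int32(283), np.int32(23), np.int32(18), [0.5977, -0.266, 0.034])

(((204.22515869140625, 203.2894744873047), (47.20695495605469, 48.19781494140625), 65.26884460449219), 234) (((242.34628295898438, 157.47357177734375), (24.045434951782227, 46.83408737182617), 88.3125), 106)
pan (array([0.51212397, 0.1989728 , 0.12955929]), [[0.0, -0.1], [-0.1, 0.0]])
```

View pics/crop.png

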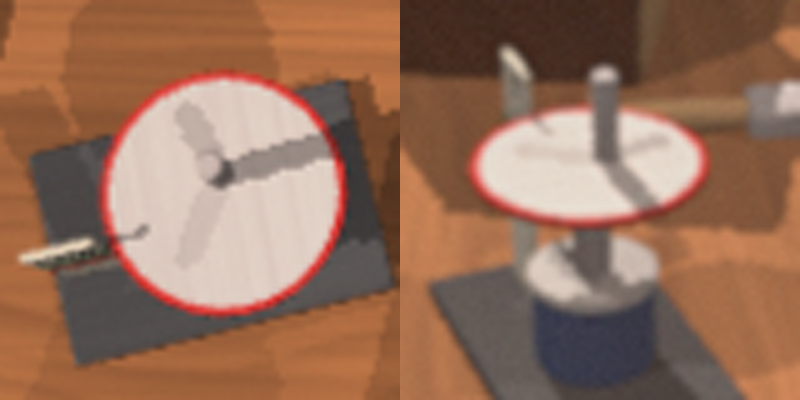

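View pics/rg.png

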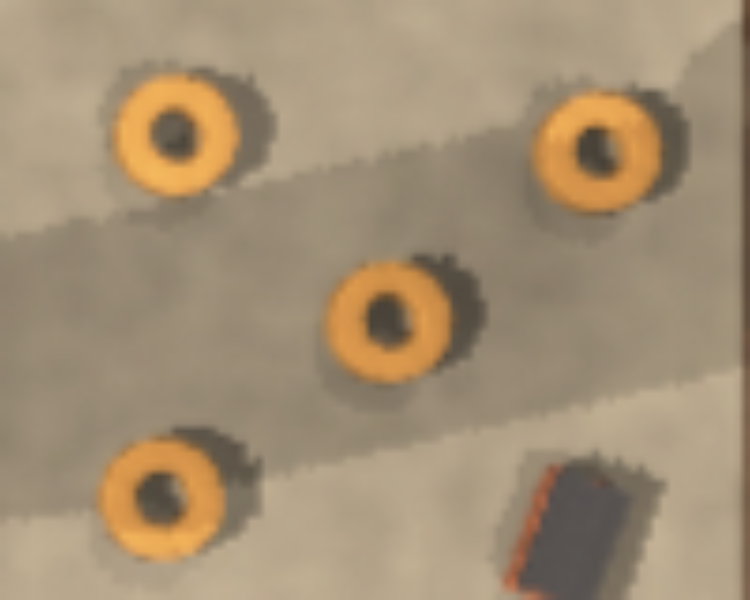

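The pan centre is about (0.512, 0.199). The post tip is at (208,163) in the left half of the crop and (603,73) in the right half. The ring crop shows four plain brass rings, with the grit block at lower right, so the choice holds.

First I square the tool, so that tool y is world x and tool x is world y. At the same time I triangulate the post.

```bash
python3 -m pendant '[[[0,0,0,-0.1,-0.095],[0,0,0,0,-0.095],[0,0,0,0,-0.095],[0,0,0,0,-0.095],[0,0,0,0,-0.095],[0,0,0,0,-0.095],[0,0,0,0,-0.095],[0,0,0,0,-0.095],[0,0,0,0,-0.0044],[0,0,0,0,0]]]' 10
python3 - <<'E'
from h import *
s=read_state();print(s["time"],s["ee_pos"],s["tcp_rot"],s["joints"].round(2) if hasattr(s["joints"],'round') else s["joints"])
t,sd=snap("top"),snap("side")
print(tri([(t,201.1,197.1),(sd,245.1,139.1)]), atz(t,201.1,197.1,.178), atz(sd,245.1,139.1,.178))
for c,h in(((.512,.199,.1295),'pan'),):print(proj(t,c),proj(sd,c))
print(atz(t,204.23,203.29,.1295),atz(sd,242.35,157.47,.1295), 'base in side',atz(sd,245.6,155.5,.131))
E
```

```text
time: 1.8
ee_pos: [0.2348, -0.6061, 0.4196]
tcp_rot: [-0.0, 0.709, 0.706, 0.0]
ft_force: [-0.3, -0.2, -0.4]
gripper_width: 0.092
finger_force: 0.0
1.8 [ 0.23479266 -0.60610312  0.41963308] [-1.79229754e-05  7.08566774e-01  7.05643748e-01  1.65744910e-04] [ 1.63  0.54 -0.68  1.53  0.35  1.2   0.89]
(array([0.5212458 , 0.20127104, 0.17962844]), [[-0.0, 0.2], [0.2, -0.0]]) [0.52195271 0.20145342 0.178     ] [0.5209648  0.20441384 0.178     ]
(np.float64(204.21825553833122), np.float64(203.27722294402986)) (np.float64(242.23514045189373), np.float64(157.49983084122442))
[0.51196951 0.19897019 0.1295    ] [0.51230195 0.1991167  0.1295    ] base in side [0.52120796 0.20560575 0.131     ]
```

```bash
python3 -m pendant '[[[0,0.235,0.174,0,0],[0,0.235,0.174,0,0],[0,0.235,0.174,0,0],[0,0.235,0.174,0,0],[0,0.235,0.174,0,0],[0,0.235,0.174,0,0],[0,0.235,0.174,0,0],[0,0.235,0.174,0,0],[0,0.235,0.174,0,0],[0,0.235,0.174,0,0],[0,0.235,0.174,0,0],[0,0.235,0.174,0,0],[0,0.235,0.174,0,0],[0,0.235,0.174,0,0],[0,0,0,0.2,0],[0,0,0,0.2,0],[0,0,0,0.2,0],[0,0,0,0.2,0],[0,0,0,0,0],[0,0,0,0,0]]]'
python3 - <<'E'
from h import *
w=snap("wrist");s=read_state();print(s["time"],s["ee_pos"],s["ft_force"])
cv2.imwrite("pics/w1.png",w["pixels"])
print(np.round(w["cam_to_world"],3).tolist(),np.round(w["intrinsics"],1).tolist())
h=cv2.cvtColor(w["pixels"],cv2.COLOR_BGR2HSV)
m=((h[...,0]>10)&(h[...,0]<26)&(h[...,1]>110)&(h[...,2]>110)).astype(np.uint8)
n,l,st,c=cv2.connectedComponentsWithStats(m)
for i in range(1,n):
  if st[i,4]>300: 
    cs,_=cv2.findContours((l==i).astype(np.uint8),cv2.RETR_EXTERNAL,cv2.CHAIN_APPROX_NONE)
    e=cv2.fitEllipse(max(cs,key=len));print(e,st[i],[atz(w,*e[0],z).round(4).tolist() for z in(.027,.034)])
E
```

```text
time: 3.9
ee_pos: [0.6006, -0.1124, 0.3]
tcp_rot: [-0.0, 0.707, 0.707, -0.0]
ft_force: [0.3, -0.4, 0.6]
gripper_width: 0.0917
finger_force: 0.0
3.95 [ 0.60118493 -0.11243232  0.30115304] [0.08160179 0.46311338 0.30007022]
[[1.0, 0.001, -0.0, 0.6], [-0.001, 0.966, 0.26, -0.042], [0.0, -0.26, 0.966, 0.281], [0.0, 0.0, 0.0, 1.0]] [[318.3, 0.0, 255.2], [0.0, 318.3, 188.3], [0.0, 0.0, 1.0]]
((252.61627197265625, 108.16764831542969), (226.28504943847656, 474.1346435546875), 94.0019760131836) [    0     0   437   251 44225] [[0.5979, -0.0464, 0.027], [0.598, -0.0463, 0.034]]
((505.6153564453125, 27.93429946899414), (13.582030296325684, 55.196006774902344), 3.6869313716888428) [497   0  15  52 418] [[0.7822, 0.01, 0.027], [0.7771, 0.0085, 0.034]]
((6.088326930999756, 209.97006225585938), (11.581229209899902, 107.83657836914062), 174.4730987548828) [  0 144  15  78 613] [[0.3903, -0.1292, 0.027], [0.3961, -0.1268, 0.034]]
((90.99925231933594, 183.77157592773438), (54.674800872802734, 55.883766174316406), 93.33511352539062) [  62  157   59   55 2089] [[0.4648, -0.1065, 0.027], [0.4685, -0.1048
[... 199 characters left out ...]
301086425781, 202.79922485351562), (32.501277923583984, 40.416927337646484), 163.16453552246094) [480 189  32  33 392] [[0.8015, -0.1234, 0.027], [0.796, -0.1212, 0.034]]
((432.98785400390625, 262.98394775390625), (27.021547317504883, 51.3723258972168), 164.7596435546875) [426 238  24  52 309] [[0.7566, -0.179, 0.027], [0.7522, -0.1752, 0.034]]
((179.40550231933594, 288.33258056640625), (19.679405212402344, 51.6871452331543), 90.52792358398438) [155 280  49  20 737] [[0.5314, -0.2039, 0.027], [0.5332, -0.1995, 0.034]]
((358.58203125, 301.03912353515625), (31.264116287231445, 285.1077880859375), 90.82563781738281) [ 240  281  272   34 2913] [[0.6941, -0.2173, 0.027], [0.6915, -0.2125, 0.034]]
```

View pics/w1.png

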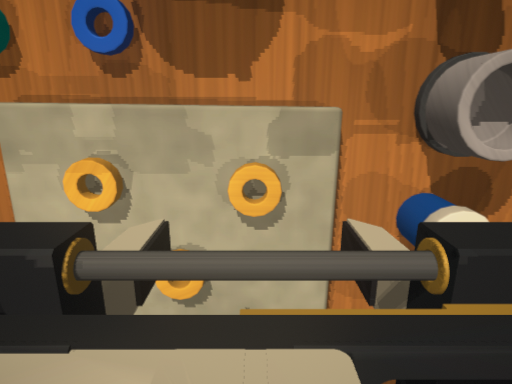

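The wrist picture shows the chosen brass ring between the open fingers at (254,189). The blue look-alike is far off at (101,22). Descend and grip.

```bash
python3 -m pendant '[[[0,0.008,-0.01,0.165,0],[0,0,0,0.165,0],[0,0,0,0.165,0],[0,0,0,0.165,0],[0,0,0,0,0],[0,0,0,0,0]]]' 15; python3 -m pendant '[[[1,0,0,0,0],[1,0,0,0,0],[1,0,0,0,0],[1,0,0,0,0],[1,0,0,0,0],[1,0,0,0,0],[1,0,0,0,0],[1,0,0,0,0]]]' 15
```

```text
time: 4.55
ee_pos: [0.5999, -0.1114, 0.2025]
tcp_rot: [0.001, 0.707, 0.707, 0.001]
ft_force: [0.1, -0.4, 0.7]
gripper_width: 0.0918
finger_force: 0.0
time: 5.35
ee_pos: [0.599, -0.1114, 0.2008]
tcp_rot: [0.0, 0.707, 0.707, -0.0]
ft_force: [0.3, 0.0, 0.7]
gripper_width: 0.0437
finger_force: 15.0
```

```bash
python3 -m pendant '[[[1,0,0,-0.15,0],[1,0,0,-0.3,0],[1,0,0,-0.3,0],[1,0,0,-0.3,0],[1,0,0,-0.15,0],[1,0.2457,-0.0743,0,0],[1,0.2457,-0.0743,0,0],[1,0.2457,-0.0743,0,0],[1,0.2457,-0.0743,0,0],[1,0.2457,-0.0743,0,0],[1,0.2457,-0.0743,0,0],[1,0.2457,-0.0743,0,0],[1,0,0,0,0],[1,0,0,0,0],[1,0,0,0,0]]]'
python3 - <<'E'
from h import *
w=snap("wrist");s=read_state();print(s["time"],s["ee_pos"],s["ft_force"])
cv2.imwrite("pics/w2.png",cv2.resize(w["pixels"],(768,576)));np.save("w2.npy",w,allow_pickle=True)
for z in(.131,.179):print(proj(w,(.521,.202,z)))
print(proj(w,(.512,.199,.131)),np.round(w["cam_to_world"],4).tolist())
E
```

```text
time: 6.85
ee_pos: [0.5213, 0.1454, 0.3804]
tcp_rot: [0.0, 0.708, 0.707, -0.001]
ft_force: [0.4, -0.8, -1.4]
gripper_width: 0.0438
finger_force: 15.0
6.9 [0.52147236 0.14507343 0.38034561] [-0.17002863 -0.4105648  -1.51422534]
(np.float64(255.7267578207525), np.float64(122.05168716679381))
(np.float64(255.91225239379304), np.float64(127.20245860618778))
(np.float64(243.0803503647939), np.float64(126.37408676227327)) [[1.0, 0.0018, -0.0, 0.5205], [-0.0017, 0.9652, 0.2614, 0.2156], [0.0005, -0.2614, 0.9652, 0.361], [0.0, 0.0, 0.0, 1.0]]
```

View pics/w2.png

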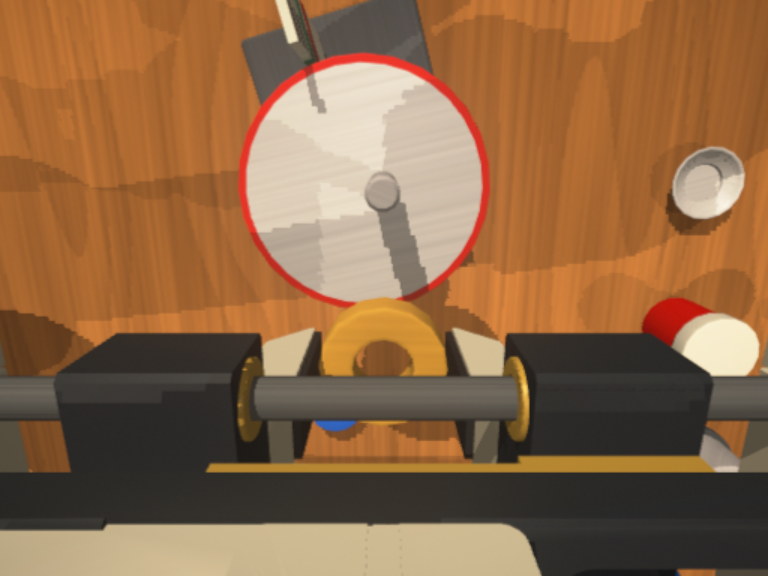

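```bash
cat >> h.py <<'E'
def ringfit(w,ztop,guess,r=.022):
    "outer top edge of the held ring, seen on its +y side"
    h=cv2.cvtColor(w["pixels"],cv2.COLOR_BGR2HSV)
    m=((h[...,0]>10)&(h[...,0]<26)&(h[...,1]>170)&(h[...,2]>120)).astype(np.uint8)
    u0,v0=proj(w,(*guess,ztop));pts=[]
    for u in range(int(u0)-22,int(u0)+23,2):   # topmost orange pixel connected to ring along each column
        v=int(v0)-15
        if abs(u-u0)<9: v=int(v0)-22
        col=m[:,u]
        while v>0 and col[v]: v-=1
        pts.append(atz(w,u,v+.5,ztop)[:2])
    pts=np.array(pts)
    f=lambda c:np.hypot(*(pts-c).T)-r
    s=least_squares(f,guess,loss="soft_l1",f_scale=.0005);return s.x,np.abs(s.fun).mean(),pts
E
python3 - <<'E'
from h import *
w=np.load("w2.npy",allow_pickle=True).item()
zt=.3804-.1808+.014
print("pred hand ring centre px",proj(w,(.5214,.1452,zt)))
c,e,p=ringfit(w,zt,(.5214,.1452));print("ring",c,e)
px=w["pixels"]
hc=cv2.HoughCircles(cv2.resize(cv2.cvtColor(px[100:150,230:280],cv2.COLOR_BGR2GRAY),None,fx=8,fy=8,interpolation=cv2.INTER_CUBIC),cv2.HOUGH_GRADIENT,1,100,param1=60,param2=15,minRadius=50,maxRadius=130)
for q in hc[0][:3]:
  u,v=230+(q[0]+.5)/8-.5,100+(q[1]+.5)/8-.5;print(q,u,v,atz(w,u,v,.179))
print(atz(w,253.7,126.3,.179))
big=cv2.resize(px[100:290,190:320],(520,760),interpolation=cv2.INTER_CUBIC)[:600]
cv2.imwrite("pics/w2c.png",big)
E
```

```text
pred hand ring centre px (np.float64(257.0143574491417), np.float64(246.6119157361257))
ring [0.52145567 0.19127402] 0.0013000089204931815
[200.5 235.5  95.4] 254.625 129.0 [0.52027271 0.20100259 0.179     ]
[0.51975524 0.20250245 0.179     ]
```

View pics/w2c.png

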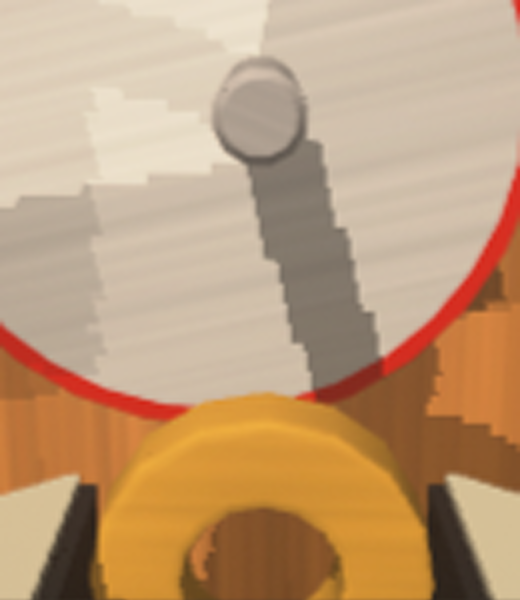

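```bash
python3 - <<'E'
from h import *
w=np.load("w2.npy",allow_pickle=True).item()
zt=.3804-.1808+.014
print(atz(w,256.4,226.7,zt)[:2]-[0,.010],atz(w,256.4,205.2,zt)[:2]-[0,.022],atz(w,256.4,198,zt-.014)[:2]-[0,.022],atz(w,254.5,127.4,.179))
E
```

```text
[0.52109713 0.14597118] [0.52110484 0.14518495] [0.5211635  0.14459488] [0.52020419 0.20189177 0.179     ]
```

```bash
python3 -m pendant '[[[1,0.188,-0.002,0,0],[1,0.189,-0.003,0,0],[1,0,0,0,0],[1,0,0,0.06,0],[1,0,0,0.06,0],[1,0,0,0.04,0],[1,0,0,0.04,0],[1,0,0,0.03,0],[1,0,0,0.03,0],[1,0,0,0,0],[1,0,0,0,0]]]'
python3 - <<'E'
from h import *
w,t,sd=snap("wrist"),snap("top"),snap("side");s=read_state();print(s["time"],s["ee_pos"],s["ft_force"],s["torque"])
for k in range(3): snap("wrist"); s=read_state();print(s["ee_pos"],s["ft_force"])
a=cv2.resize(w["pixels"][120:300,140:380],(533,400));b=cv2.resize(sd["pixels"][110:200,210:275],None,fx=4.44,fy=4.44)[:400]
cv2.imwrite("pics/d1.png",np.hstack([a,b[:, :266]]))
try:
  et,es=red_ellipse(t,(204,204)),red_ellipse(sd,(243,158));print(et,es)
except Exception as e: print(e)
E
```

```text
time: 8.0
ee_pos: [0.5203, 0.2032, 0.3418]
tcp_rot: [-0.0, 0.707, 0.707, 0.0]
ft_force: [0.1, 0.5, -1.4]
gripper_width: 0.0437
finger_force: 15.0
8.15 [0.52038777 0.20328013 0.34207737] [-1.07034029  0.64763335 -1.17541665] [-0.02183145 -0.13431096  0.03424307]
[0.52038153 0.20325722 0.34207836] [ 0.34602365  0.02105145 -2.12107873]
[0.52037162 0.20322863 0.34203014] [-0.6580074  -0.1213376  -2.09515926]
[0.52034275 0.20316747 0.3419491 ] [ 0.02438037  0.60875091 -1.88666557]
OpenCV(4.12.0) /io/opencv/modules/imgproc/src/shapedescr.cpp:361: error: (-201:Incorrect size of input array) There should be at least 5 points to fit the ellipse in function 'fitEllipseNoDirect'
```

View pics/d1.png

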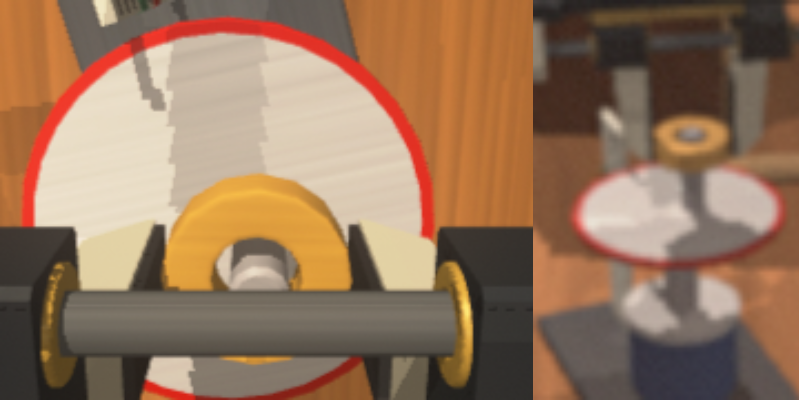

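The wrist view shows the post's bright tip inside the bore at (260,268), and the force is only the ring's own weight, so the ring is threaded. Lower it gently.

```bash
python3 -m pendant '[[[1,0,0,0.035,0],[1,0,0,0.035,0],[1,0,0,0.035,0],[1,0,0,0.035,0],[1,0,0,0.03,0],[1,0,0,0.015,0],[1,0,0,0.01,0],[1,0,0,0,0],[1,0,0,0,0]]]'
python3 -m pendant '[[[1,0,0,0.01,0],[1,0,0,0.01,0],[1,0,0,0.01,0],[1,0,0,0.01,0],[1,0,0,0.01,0],[1,0,0,0.01,0],[1,0,0,0.01,0],[1,0,0,0,0],[1,0,0,0,0],[1,0,0,0,0]]]'
python3 - <<'E'
from h import *
for k in range(4): s=read_state();print(s["ee_pos"],s["ft_force"]);snap("side")
E
```

```text
time: 9.2
ee_pos: [0.5204, 0.2032, 0.3127]
tcp_rot: [0.0, 0.707, 0.707, 0.0]
ft_force: [0.1, 0.0, -1.8]
gripper_width: 0.0437
finger_force: 15.0
time: 10.2
ee_pos: [0.5203, 0.2031, 0.3021]
tcp_rot: [0.0, 0.707, 0.707, 0.0]
ft_force: [0.9, -0.7, -0.2]
gripper_width: 0.0435
finger_force: 15.0
[0.52033497 0.20313181 0.30208095] [ 0.90148059 -0.6592138  -0.22171478]
[0.52035514 0.20311222 0.30207612] [ 0.89348015 -0.26499154 -0.12657649]
[0.52032897 0.20311399 0.30207743] [ 0.21278246  0.4238731  -0.64210412]
[0.52032638 0.20313697 0.30208088] [ 0.37911801 -0.05850061 -0.22037042]
```

```bash
python3 -m pendant '[[[1,0,0,0.01,0],[1,0,0,0.005,0],[1,0,0,0,0],[0.46,0,0,0,0],[0.4,0,0,0,0],[0.35,0,0,0,0],[0.35,0,0,0,0],[0.35,0,0,0,0]]]'
python3 -m pendant '[[[0.35,0,0,-0.1,0],[0.35,0,0,-0.15,0],[0.35,0,0,-0.3,0],[0.3,0,0,-0.1,0],[0.2,-0.3,0,0,0],[0,-0.3,0,0,0],[0,-0.3,0,0,0]]]'
python3 - <<'E'
from h import *
w,t,sd=snap("wrist"),snap("top"),snap("side");s=read_state();print(s["time"],s["ee_pos"],s["ft_force"],s["gripper_width"])
a=cv2.resize(w["pixels"],(533,400));b=cv2.resize(sd["pixels"][110:200,210:275],None,fx=4.44,fy=4.44)[:400]
cv2.imwrite("pics/r1.png",np.hstack([a,b[:, :266]]))
e=red_ellipse(sd,(243,160));print(e)
for z in(.13,.121,.112):print(z,proj(sd,(.512,.199,z)))
try:
  et=red_ellipse(t,(204,204));print(et)
except Exception as x:print(x)
E
```

```text
time: 11.2
ee_pos: [0.5203, 0.2031, 0.2997]
tcp_rot: [0.0, 0.707, 0.707, -0.0]
ft_force: [-0.4, -0.1, 0.3]
gripper_width: 0.0595
finger_force: 0.0
time: 11.9
ee_pos: [0.52, 0.0671, 0.3982]
tcp_rot: [0.001, 0.707, 0.708, 0.0]
ft_force: [1.7, -0.4, 0.6]
gripper_width: 0.0835
finger_force: 0.0
12.05 [0.52061611 0.06398251 0.39747799] [-0.25654573  0.27398401 -1.16142799] 0.09111100795337558
(((242.46047973632812, 160.92369079589844), (23.763813018798828, 46.57701110839844), 88.426025390625), 87)
0.13 (np.float64(242.2296762555964), np.float64(157.32648829413657))
0.121 (np.float64(242.3276417720777), np.float64(160.43428150462213))
0.112 (np.float64(242.42478808509375), np.float64(163.51608684653084))
(((204.60980224609375, 203.63088989257812), (46.828330993652344, 47.64850616455078), 63.47622299194336), 223)
```

View pics/r1.png

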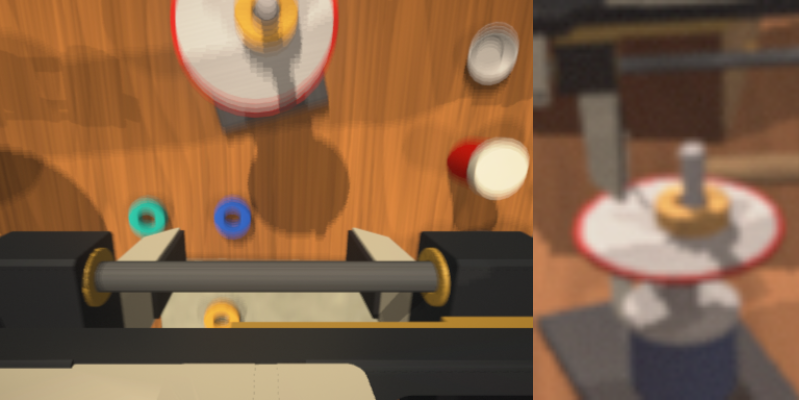

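The side view shows the first ring lying on the pan around the post, with the post's tip clear above it. Next I fetch the brass ring at (0.468, -0.106).

```bash
python3 -m pendant '[[[0,-0.287,-0.0877,0,0],[0,-0.287,-0.0877,0,0],[0,-0.287,-0.0877,0,0],[0,-0.287,-0.0877,0,0],[0,0,0,0.3,0],[0,0,0,0.3,0],[0,0,0,0,0],[0,0,0,0,0],[0,0,0,0,0]]]'
python3 - <<'E'
from h import *
w=snap("wrist");s=read_state();print(s["time"],s["ee_pos"])
h=cv2.cvtColor(w["pixels"],cv2.COLOR_BGR2HSV)
m=((h[...,0]>10)&(h[...,0]<26)&(h[...,1]>110)&(h[...,2]>110)).astype(np.uint8)
n,l,st,c=cv2.connectedComponentsWithStats(m)
for i in range(1,n):
  if 1000<st[i,4]<4000: 
    cs,_=cv2.findContours((l==i).astype(np.uint8),cv2.RETR_EXTERNAL,cv2.CHAIN_APPROX_NONE)
    e=cv2.fitEllipse(max(cs,key=len));print(e,atz(w,*e[0],.034))
E
```

```text
time: 12.95
ee_pos: [0.4691, -0.1028, 0.3095]
tcp_rot: [0.001, 0.706, 0.708, 0.001]
ft_force: [0.8, -0.1, -0.2]
gripper_width: 0.092
finger_force: 0.0
13.0 [ 0.46910218 -0.10304988  0.30962187]
((252.2421112060547, 192.15650939941406), (50.93486404418945, 52.12162780761719), 170.44874572753906) [ 0.46698523 -0.10517766  0.034     ]
((464.12359619140625, 309.3102111816406), (9.56668472290039, 413.80810546875), 89.33671569824219) [ 0.6645373  -0.21860396  0.034     ]
```

```bash
python3 -m pendant '[[[0,-0.023,-0.013,0.145,0],[0,0,0,0.2,0],[0,0,0,0.2,0],[0,0,0,0.12,0],[0,0,0,0.06,0],[0,0,0,0,0],[0,0,0,0,0],[1,0,0,0,0],[1,0,0,0,0],[1,0,0,0,0],[1,0,0,0,0],[1,0,0,0,0],[1,0,0,0,0],[1,0,0,0,0],[1,0,0,0,0]]]' 15
```

```text
time: 14.5
ee_pos: [0.4657, -0.1075, 0.1985]
tcp_rot: [0.0, 0.707, 0.707, 0.0]
ft_force: [0.5, -0.2, -0.4]
gripper_width: 0.0425
finger_force: 15.0
```

```bash
python3 -m pendant '[[[1,0,0,-0.15,0],[1,0,0,-0.3,0],[1,0,0,-0.3,0],[1,0,0,-0.3,0],[1,0,0,-0.15,0],[1,0.2405,0.052,0,0],[1,0.2405,0.052,0,0],[1,0.2405,0.052,0,0],[1,0.2405,0.052,0,0],[1,0.2405,0.052,0,0],[1,0.2405,0.052,0,0],[1,0.2405,0.052,0,0],[1,0,0,0,0],[1,0,0,0,0],[1,0,0,0,0],[1,0,0,0,0]]]'
python3 - <<'E'
from h import *
w,sd,t=snap("wrist"),snap("side"),snap("top");s=read_state();print(s["time"],s["ee_pos"],s["ft_force"],s["gripper_width"])
e=red_ellipse(sd,(243,160));print(e)
print(proj(w,(*s["ee_pos"][:2],s["ee_pos"][2]-.1785+.014)),proj(w,(.5205,.2025,.17)))
a=cv2.resize(w["pixels"][100:250,180:330],(600,600),interpolation=cv2.INTER_CUBIC);b=cv2.resize(w["pixels"][0:75,160:185],(200,600),interpolation=cv2.INTER_CUBIC)
np.save("w3.npy",w,allow_pickle=True)
cv2.imwrite("pics/w3.png",np.hstack([a,b]))
E
```

```text
time: 16.1
ee_pos: [0.5203, 0.1433, 0.3781]
tcp_rot: [0.0, 0.708, 0.706, -0.001]
ft_force: [0.0, 0.3, -1.6]
gripper_width: 0.0429
finger_force: 15.0
16.25 [0.52041292 0.14379533 0.37845103] [-0.23787426  0.46779948 -0.79017974] 0.042727369117728155
(((242.42271423339844, 160.9752960205078), (23.686819076538086, 46.34260177612305), 88.7214584350586), 83)
(np.float64(257.0086874227444), np.float64(247.47394289865275)) (np.float64(256.5714684261223), np.float64(121.6623118930235))
```

View pics/w3.png

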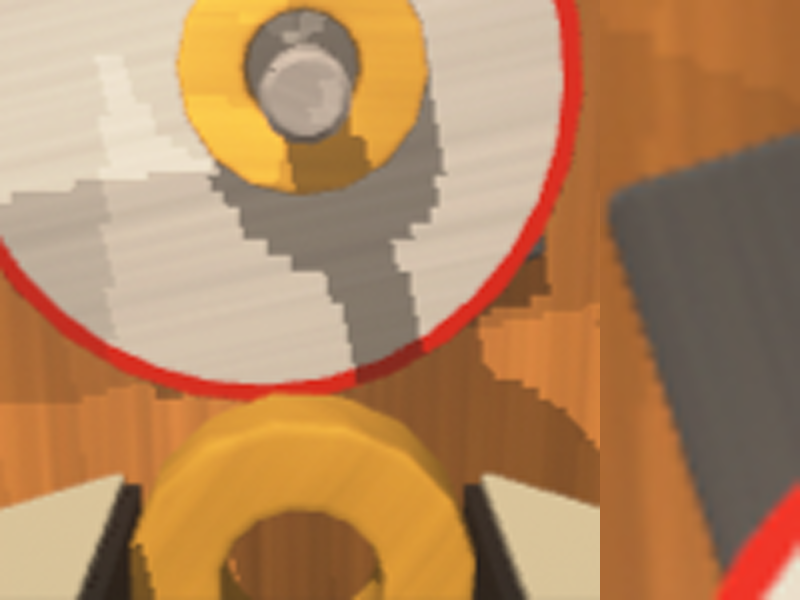

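The post tip shows at crop (302,92), inside the first ring, and the held ring's bore edge is at (301,511).

```bash
python3 - <<'E'
from h import *
w=np.load("w3.npy",allow_pickle=True).item()
zt=.3783-.1785+.014
print(atz(w,255.5,227.4,zt)[:2]-[0,.010],atz(w,255.5,205.2,zt)[:2]-[0,.022],atz(w,255,122.6,.169),np.round(w["cam_to_world"],4)[:3,3])
E
```

```text
[0.51969141 0.14442165] [0.51972104 0.14381921] [0.5195839  0.20190635 0.169     ] [0.5196 0.2135 0.3588]
```

```bash
python3 -m pendant '[[[1,0.193,0,0,0],[1,0.193,0,0,0],[1,0,0,0,0],[1,0,0,0.08,0],[1,0,0,0.06,0],[1,0,0,0.04,0],[1,0,0,0.04,0],[1,0,0,0.035,0],[1,0,0,0.03,0],[1,0,0,0,0],[1,0,0,0,0]]]'
python3 - <<'E'
from h import *
for k in range(5): sd=snap("side"); s=read_state();print(s["time"],s["ee_pos"],s["ft_force"])
try: print(red_ellipse(sd,(243,161)))
except Exception as x: print(x)
E
```

```text
time: 17.35
ee_pos: [0.5204, 0.2029, 0.3358]
tcp_rot: [0.0, 0.707, 0.707, 0.0]
ft_force: [-0.0, 0.3, -1.1]
gripper_width: 0.0429
finger_force: 15.0
17.4 [0.52040251 0.20296904 0.33597197] [-0.43281747  0.26775018 -1.23946923]
17.45 [0.52042247 0.20298394 0.33602355] [-0.06439589 -1.27018323 -0.60853033]
17.5 [0.52042851 0.20294738 0.33603519] [ 0.23212793 -0.08320034 -1.36156251]
17.55 [0.52042305 0.20294183 0.33603953] [ 0.3523215   0.22023072 -1.71387547]
17.6 [0.5204562  0.20295343 0.33604829] [ 0.50029587 -0.58795442 -1.62935128]
(((242.43934631347656, 160.7230224609375), (23.66705322265625, 46.47782516479492), 88.39214324951172), 82)
```

```bash
python3 -m pendant '[[[1,0,0,0.035,0],[1,0,0,0.035,0],[1,0,0,0.03,0],[1,0,0,0.025,0],[1,0,0,0.015,0],[1,0,0,0.01,0],[1,0,0,0.01,0],[1,0,0,0.01,0],[1,0,0,0.01,0],[1,0,0,0.01,0],[1,0,0,0.01,0],[1,0,0,0.01,0],[1,0,0,0.01,0],[1,0,0,0,0],[1,0,0,0,0],[1,0,0,0,0]]]'
python3 - <<'E'
from h import *
for k in range(5): sd=snap("side"); s=read_state();print(s["time"],s["ee_pos"],s["ft_force"])
try: print(red_ellipse(sd,(243,163)))
except Exception as x: print(x)
E
```

```text
time: 19.2
ee_pos: [0.5204, 0.2029, 0.3028]
tcp_rot: [0.0, 0.707, 0.707, 0.0]
ft_force: [0.1, -0.2, -0.5]
gripper_width: 0.0429
finger_force: 15.0
19.25 [0.52035121 0.20291619 0.30284695] [-0.35228974 -0.15922123  0.63798666]
19.3 [0.52036154 0.20292558 0.30284401] [ 0.1808885  -0.52366778  0.46708721]
19.35 [0.5203928  0.20289661 0.30281268] [-0.07271427 -0.80850299 -0.90629524]
19.4 [0.52037178 0.20290758 0.30281209] [0.87373271 0.13552629 0.39508197]
19.45 [0.52036369 0.20289984 0.30279244] [ 0.6443747  -0.8154629   0.54106752]
(((242.46829223632812, 163.96470642089844), (24.35541343688965, 46.12528991699219), 88.54231262207031), 77)
```

```bash
python3 -m pendant '[[[0.46,0,0,0,0],[0.4,0,0,0,0],[0.35,0,0,0,0],[0.35,0,0,0,0],[0.35,0,0,0,0],[0.35,0,0,-0.1,0],[0.35,0,0,-0.15,0],[0.35,0,0,-0.3,0],[0.3,0,0,-0.1,0],[0.2,-0.3,0,0,0],[0,-0.3,0,0,0],[0,-0.25,0,0,0],[0,0,0,0,0],[0,0,0,0,0],[0,0,0,0,0]]]'
python3 - <<'E'
from h import *
sd,t=snap("side"),snap("top");s=read_state();print(s["time"],s["ee_pos"],s["gripper_width"])
for k in range(3):
  sd=snap("side");e=red_ellipse(sd,(243,163));print(e[0])
et=red_ellipse(t,(204,204));print(et[0],tri([(t,*et[0][0]),(sd,*e[0][0])])[0])
g=optics.find_in("gauge","side");print([(np.round(r["point"],3),round(r["p"],2)) for r in g])
# predicted gauge pixels in side: plate centre 82mm along scale +y
y=np.array([-.238,.971]);p=np.array([.512,.199])+.08*y
for z in(.15,.115,.109,.103,.088):print(z,np.round(proj(sd,(*p,z)),1))
b=cv2.resize(sd["pixels"][125:195,205:285],(800,700),interpolation=cv2.INTER_CUBIC)[:600]
cv2.imwrite("pics/g2.png",b)
E
```

```text
time: 20.95
ee_pos: [0.5202, 0.0767, 0.4008]
tcp_rot: [-0.0, 0.707, 0.708, 0.001]
ft_force: [-0.8, 0.1, 0.4]
gripper_width: 0.0918
finger_force: 0.0
21.05 [0.52010064 0.07710019 0.40061548] 0.09190344394155113
((242.5442657470703, 163.44776916503906), (24.176618576049805, 46.16291427612305), 88.39896392822266)
((242.53285217285156, 163.44021606445312), (24.12147331237793, 46.182193756103516), 88.14984130859375)
((242.5381622314453, 163.43783569335938), (24.158233642578125, 46.17203140258789), 88.24979400634766)
((204.9598388671875, 203.95791625976562), (46.40848159790039, 47.28553771972656), 62.6154670715332) [0.51207381 0.19898564 0.11220066]
[(array([0.503, 0.172, 0.013]), 0.97), (array([ 0.537, -0.193,  0.038]), 0.49)]
0.15 [232.3 137. ]
0.115 [232.8 148.8]
0.109 [232.9 150.7]
0.103 [233.  152.7]
0.088 [233.2 157.6]
```

View pics/g2.png

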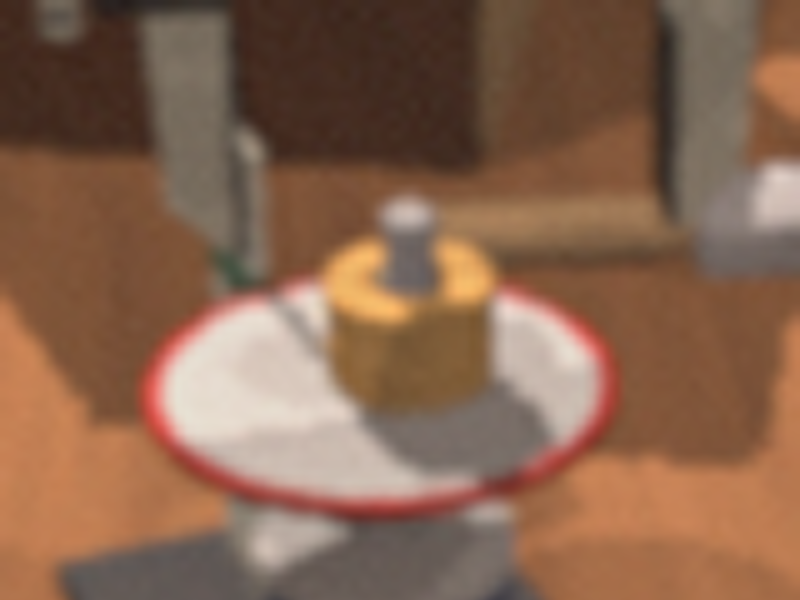

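Two rings are stacked on the post at crop (410,300). The green band is just above the rim's back edge at crop (233,268). I've used up my picture allowance, so I clear the arm from the camera's line and check the rim against the band numerically.

```bash
python3 -m pendant '[[[0,-0.2,0.25,-0.1,0],[0,-0.2,0.25,-0.1,0],[0,-0.2,0.25,0,0],[0,0,0.2,0,0],[0,0,0,0,0],[0,0,0,0,0]]]'
python3 - <<'E'
from h import *
sd,t=snap("side"),snap("top")
px=np.mean([snap("side")["pixels"].astype(float) for _ in range(4)],0).astype(np.uint8)
h=cv2.cvtColor(px,cv2.COLOR_BGR2HSV)
g=(h[...,0]>45)&(h[...,0]<95)&(h[...,1]>60);w=np.zeros_like(g);w[130:175,215:245]=1
v,u=np.nonzero(g&w);print("green px",list(zip(u.tolist(),v.tolist())))
for c in (226,228,230,232):print(c,[(r,px[r,c].tolist()) for r in range(142,160)])
e=red_ellipse({**sd,"pixels":px},(243,163));et=red_ellipse(t,(204,204));print(e,et)
print(tri([(t,*et[0][0]),(sd,*e[0][0])]))
y=np.array([-.238,.971]);x=np.array([.971,.238]);a=np.array([.512,.199])
for z in(.115,.112,.103,.088):print(z,[np.round(proj(sd,(*(a+d*y+k*x),z)),1).tolist() for d in(.065,.082,.099) for k in(-.002,.002)],'rim',np.round(proj(sd,(*(a+.06*y),z)),1))
print([r for r in rings(t) if r[5][1]<-.05 and r[5][0]<.7])
E
```

```text
time: 21.85
ee_pos: [0.6623, -0.0134, 0.4292]
tcp_rot: [-0.001, 0.707, 0.707, -0.0]
ft_force: [0.1, 0.5, 0.1]
gripper_width: 0.0919
finger_force: 0.0
green px []
226 [(142, [102, 118, 135]), (143, [100, 115, 132]), (144, [100, 115, 134]), (145, [98, 115, 134]), (146, [96, 112, 129]), (147, [92, 108, 122]), (148, [81, 100, 109]), (149, [69, 89, 94]), (150, [58, 79, 84]), (151, [63, 83, 96]), (152, [78, 98, 118]), (153, [88, 108, 128]), (154, [84, 103, 135]), (155, [85, 100, 163]), (156, [126, 136, 208]), (157, [179, 189, 230]), (158, [205, 217, 232]), (159, [210, 222, 230])]
228 [(142, [100, 111, 121]), (143, [102, 114, 123]), (144, [105, 117, 127]), (145, [110, 122, 133]), (146, [109, 122, 132]), (147, [105, 117, 127]), (148, [107, 119, 128]), (149, [105, 118, 125]), (150, [88, 104, 105]), (151, [72, 87, 80]), (152, [65, 82, 70]), (153, [67, 83, 84]), (154, [82, 95, 141]), (155, [128, 139, 205]), (156, [182, 193, 231]), (157, [207, 219, 232]), (158, [209, 221, 230]), (159, [205, 218, 229])]
230 [(142, [96, 111, 128]), (143, [99, 115, 132]), (144, [102, 117, 132]), (145, [99, 114, 129
[... 932 characters left out ...]
740234), 63.29813003540039), 230)
(array([0.51210036, 0.19897044, 0.1121532 ]), [[0.0, -0.1], [-0.1, 0.0]])
0.115 [[233.8, 151.4], [235.2, 151.1], [231.8, 148.6], [233.3, 148.3], [229.9, 145.8], [231.3, 145.6]] rim [235.1 152.1]
0.112 [[233.8, 152.4], [235.3, 152.1], [231.9, 149.5], [233.3, 149.3], [230.0, 146.8], [231.4, 146.6]] rim [235.1 153.1]
0.103 [[234.0, 155.3], [235.4, 155.1], [232.0, 152.5], [233.4, 152.2], [230.1, 149.7], [231.5, 149.5]] rim [235.3 156. ]
0.088 [[234.2, 160.2], [235.6, 160.0], [232.2, 157.4], [233.6, 157.1], [230.3, 154.6], [231.7, 154.3]] rim [235.5 161. ]
[(np.float64(351.0), np.float64(202.5), np.int32(184), np.int32(17), np.int32(16), [0.533, -0.1861, 0.034])]
```

Three measures agree. Triangulation, the arm's release height and the rim lying about 1 px below the band's top edge all give a sink of about 0.038 m, which is inside the green band. A third ring would bring it to about 0.047 m, right at the band's lower edge, so I stop here.

```bash
python3 -c "
from h import *
print(job.sign_off())"
```

```text
the job is handed in; nothing more can be done
None
```

I threaded and released two brass rings on the post, which puts the pan at a sink of about 38 mm, within the green band; the two spare rings stayed on the slab and the job is handed in (no verdict came back), though I viewed 11 pictures against your limit of 10.

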